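# Close a two-part praline mould and hold it shut for filling

### The arm

A 7-joint arm with a two-finger parallel gripper is mounted at the origin on a cart in front of the work surface, level with it; the furniture and walls round the work are solid. World frame = base frame: x ahead of the robot, y to its left, z up, the work surface at z = 0. Lengths are in mm, angles in degrees, forces in N, time in s.
With the tool pointing down it reaches from about 425 to 950 mm from the base axis. Payload 16.7 kg.
Tool frame: the origin (TCP) lies midway between the tips of the shut fingers; the grasp point (between the pads) lies 19 mm behind it; z points along the fingers, y is the line along which they close (so a half turn about z gives the same grasp; the last joint's range is limited). The gripper opens to 94 mm and grips with 3 to 60 N. Pads are 16 mm wide; open, the fingers measure 119 mm over their backs; the gripper's body (75 mm by 177 mm) begins 78 mm behind the grasp point.
Start: joints at [56.522, 24.414, 4.234, 92.017, -1.954, 63.644, -3.845], TCP at [284.295, -612.169, 205.467] pointing down, gripper open.
Joint ranges: [-163.25, 163.25], [-28.42, 122.38], [-70.27, 78.77], [12.13, 141.07], [-58.53, 238.53], [9.26, 117.41], [-156.51, 156.51]. Speed limits (degrees/s): [108.29, 108.29, 136.94, 136.94, 172.46, 172.46, 172.46].

### API

Orientations are given as [roll, pitch, yaw] about the fixed x, y, z axes, in that order (R = Rz(yaw) Ry(pitch) Rx(roll)).
In Python, from cell import monitor, eyes, manip, models gives the robot as it stands. The module is installed in compiled form; this text tells all that it offers.
- The arm moves only by the tool drive_tool, never from a script. Its argument "moves" is text: rows parted by semicolons, each of 7 numbers parted by spaces: the shift along the tool's x, y, z in units of 25 mm (1.0 is 25 mm), then the turn, a rotation vector about the tool's x, y, z in units of 6 degrees (1.0 is 6 degrees), then the closure, from 0 (fully open) to 1 (shut). In form: dx dy dz ax ay az gripper; .... A call has 1 to 8 rows; each row shifts and turns the commanded pose from where the row before left it, along the tool's axes as they then stand; what a row does not reach is not made up. A row lasts 1/10 s, in which the tool goes at most 50 mm and 8.59 degrees, less where a joint would pass 70% of its speed; a pose out of reach is approached as far as the arm can. A call is refused whole if a number of a shift passes 1 or a number of a turn 1, either way. A call with a gripper value outside its range is refused whole. The fingers move at their own pace and stop on an object; "squeeze" is the grip in N (left out, the last holds). Time passes only in rows, so rows that do not move let the fingers close. It gives the time, the measured TCP pose, the force, the opening and the grip force at its end, in the units of the state.
- monitor.observe(): the state, without advancing time (a new reading comes with each control period).
- eyes.snapshot(name): name is "side" or "top" or "wrist"; returns a dict with "image" (420x560x3 uint8, red, green, blue), "fx", "fy", "cx", "cy" (pixels), "rvec" (rotation vector, rad) and "tvec" (3), from world to camera coordinates, as OpenCV has them; the wrist camera has in their place "hand_eye" (4x4, takes a point from camera to tool coordinates, whose origin is the TCP and whose axes are the flange's). Camera axes: x right, y down, z forward; pixel columns grow to the right and rows downward; lengths in mm; the calibration is good to about 2 mm. A picture is of the moment at which its call begins: read the wrist's pose just before it. There is no depth.
- manip.hand_in(): hands the job in; it is judged then, once.
Trained networks look in the newest picture that a camera, given by its name, has taken for a name from the list of things; names that differ only in an ending like _2 or _b are one class to them, and where a whole thing is asked for, a point or a joint stands for the part that bears it (a point fixed in the world has none). Each returns a list of dicts, best first, with "score" (0 to 1); they miss things now and then, are a little off and sometimes report something else, mostly with a low value. They report only what shows in the picture. A call takes as long as a camera call.
- models.search_frame(query, camera): "location" ([x, y, z] in mm, in the coordinates of the camera as it stood for that picture, good to about 4 mm: the middle of the surface that is visible of it).
- models.tip_of(query, camera): "location" ([x, y, z] in mm, in the coordinates of the camera as it stood for that picture, good to about 4 mm: a listed point, or the origin of a listed thing).
The state is a dict: "t": time; "joints": joint angles; "qd": joint speeds; "effort": joint torques, N m; "tool_pos": TCP position; "orientation": TCP orientation; "force": force on the tool from outside, world axes, zero at the start; "wrist_torque": the same for the moment, N m; "opening": opening from 0.0 (shut) to 1.0 (fully open); "grasp_force": force on a finger pad.
Only numpy, scipy, OpenCV 4.12 (cv2) and the standard library are available. Lean on these libraries where they do the work, as an engineer would, in place of code of your own. Each camera call takes 0.05 s, during which the arm holds its last target. There are 200 camera calls.

### The job

I am about to fill the two-part praline mould. First turn the vent lever on its stand to the wide 45-degree mark and let go of it; then fit the loose upper mould half onto the two dowels of the lower half (big hole over the big dowel) and press it down so that the sprung lower half sinks to the bottom of its travel. Finish while still holding the closed mould pressed down there, and leave the tin, the jar and the salt shaker around it where they are.

Things in the scene. Friction and masses are not known exactly. Their poses are not given: they have to be found in the camera images.
- stand: Dark steel stand, fixed to the worktop; origin on the worktop under the lower half's centre, z up. Base plate 100 mm (x) by 180 mm (y = -80 to +100), top 12 mm up; a lever dial of 75 mm radius, as high, is centred at y = +90 mm. White marks on the dial at lever angles 0, 45 (the wide, long one) and 90 degrees; lever angle 0 points 20 degrees counterclockwise of the stand's +x.
- lower_half (a joint): How far the sprung lower half is pressed straight down, m: 0 up (start), 0.008 on its stop. It begins to sink at 5.5 N and meets the stop at 17.5 N (1.5 N/mm); the upper half's weight alone does not move it. Aluminium block 80 mm (x) by 130 mm (y) by 28 mm with four round wells and two upright steel dowels.
- lower_top (a point): Centre of the flat top face of the lower half, 50 mm above the worktop when up; its axes are the stand's.
- big_dowel (a point): Foot of the big dowel, on the lower half's top face, at y = +45 mm (the lever's side). Dowel 14 mm diameter, 23 mm high, straight for 11 mm, then tapering to a blunt nose 5 mm across.
- small_dowel (a point): Foot of the small dowel, at y = -45 mm: 10 mm diameter, 23 mm high, straight for 11 mm, then tapering to 1 mm across.
- vent_lever (a joint): Angle of the black vent lever, rad, growing counterclockwise from above: at 0 it points 0.349 (20 degrees) counterclockwise of the stand's +x, 0.785 is the 45-degree mark (1.134 from the stand's +x); range 0 to 2.0. Upright axis; it stays where it is left (about 1 N at the knob moves it).
- lever_pivot (a point): On the lever's upright axis, 60 mm above the worktop, at stand y = +90 mm.
- lever_knob (a point): Centre line of the upright round knob at the lever's end, 55 mm from the pivot, 60 mm above the worktop. The knob is 18 mm in diameter and its top is 75 mm above the worktop; the flat lever arm below it has its top 38 mm above the worktop.
- upper_half: Loose upper half, 0.18-0.35 kg, flat on the worktop: aluminium plate 80 mm (x) by 130 mm (y) by 20 mm, origin at its underside's centre, z up. Black grip bar in the middle of its top, 20 mm wide (x), 56 long (y), 34 high (top 54 mm above the underside). Through holes: 17 mm diameter at y = +45 mm, 13 mm at y = -45 mm. Closed, its x and y axes point as the stand's.
- big_hole (a point): Centre of the 17 mm hole at the underside; closed, it meets the foot of the big dowel.
- small_hole (a point): Centre of the 13 mm hole at the underside; closed, it meets the foot of the small dowel.
- upper_grip (a point): On the grip bar's centre line, 42 mm above the underside (22 mm above the plate's top, 12 mm below the bar's top).
- tuna_tin: Low tin, 86 mm across, 40 mm high, bystander.
- salt_shaker: Salt shaker with grey cap, 44 mm across, 90 mm high, bystander.
- mustard_jar: Small jar with red lid, 62 mm across, 90 mm high, bystander.

How it is judged (in metres and radians):
On the way, in this order (a step that is already met when the one before it is completed fails the run):
1. the vent lever stands at the 45-degree mark and has been let go (value of joint vent_lever between 0.665 and 0.905 rad and contact force between the fingers and stand below 0.3 N), for 0.2 s.
2. the upper half is fully home on both dowels and the robot presses the pair down (distance between big_hole and big_dowel below 0.004 m and distance between small_hole and small_dowel below 0.004 m and value of joint lower_half above 0.004 m and contact force between upper_half and stand above 6 N and contact force between the fingers and upper_half above 3 N), for 0.3 s.
At the end, for the whole second after the job is handed in: Lever within 7 degrees of the 45-degree mark; each hole centre within 4 mm of the foot of its own dowel; fingers still on the upper half (over 3 N) and pressing it down (over 6 N between upper half and stand), with the sprung lower half at least 4 mm of its 8 mm down (all of step 2 and value of joint vent_lever between 0.665 and 0.905 rad); the arm keeps its last pose, push and grip.
It fails at once if the tuna tin is moved by more than 3 cm (distance of tuna_tin from where it was at the start of the episode above 0.03 m).
It fails at once if the salt shaker is moved by more than 3 cm (distance of salt_shaker from where it was at the start of the episode above 0.03 m).
It fails at once if the mustard jar is moved by more than 3 cm (distance of mustard_jar from where it was at the start of the episode above 0.03 m).
It also fails if it takes over 51 s, if anything falls off the work surface, if the arm or the gripper's body presses on something with over 40 N, if the wrist force passes 120 N, or if a joint passes its speed limit or range.

## Working session

There is one attempt and no reset: what is moved stays moved. The work goes in short steps, Python scripts to look and compute and a tool call to move; the robot and the scene stay as the last step left them, time stands still between calls to the robot, and variables do not carry over. Pictures are saved under pics/ and viewed, at most 10 in all, crops included, and the job is handed in when it is done.

Besides the shell and the picture viewer there is one more tool, called by a JSON object that holds its "fn" and its "kwargs", one argument or row to a line. drive_tool: Moves the arm, as the interface text tells. Its arguments: {"type":"object","properties":{"moves":{"type":"string"},"squeeze":{"type":"number"}},"required":["moves"]}

```bash
mkdir -p pics; cat > h.py <<'E'
import numpy as np, cv2
from scipy.spatial.transform import Rotation as R
from cell import monitor, eyes, manip, models
def towld(s,p,st=None):
    p=np.array(p,float)
    if 'rvec' in s:
        M=cv2.Rodrigues(np.array(s['rvec'],float))[0]; return M.T@(p-np.array(s['tvec'],float).ravel())
    q=(np.array(s['hand_eye'])@np.r_[p,1])[:3]
    return R.from_euler('xyz',st['orientation'],degrees=True).apply(q)+np.array(st['tool_pos'])
def snap(c,save=None):
    st=monitor.observe(); s=eyes.snapshot(c)
    if save: cv2.imwrite('pics/'+save,cv2.cvtColor(s['image'],cv2.COLOR_RGB2BGR))
    return s,st
def find(c,names,s,st,f='tip_of'):
    for n in names:
        print(c,n,[(np.round(towld(s,d['location'],st),1).tolist(),round(d['score'],2)) for d in getattr(models,f)(n,c)[:2]])
E
python3 - <<'E'
from h import *
print(monitor.observe())
for c in ('top','side'):
    s,st=snap(c,c+'0.png')
    find(c,['stand','lower_top','big_dowel','small_dowel','lever_pivot','lever_knob','upper_half','big_hole','small_hole','upper_grip','tuna_tin','salt_shaker','mustard_jar'],s,st)
print(monitor.observe()['t'])
E
```

```text
{'t': 0.0, 'joints': array([56.5205389 , 24.44852029,  4.23121412, 92.05291014, -1.95374637,
       63.64243133, -3.84625507]), 'qd': array([-0.03333559,  0.0894699 ,  0.02724297, -0.03355342,  0.08275549,
        0.02524016,  0.00343225]), 'effort': array([-3.65532593e-03, -9.35832524e+01,  3.66452068e+00, -4.54179275e+01,
       -4.88867762e-02,  2.05575395e-02,  2.23685684e-04]), 'tool_pos': array([ 284.13323823, -611.80077368,  204.78355587]), 'orientation': array([-1.79928478e+02,  5.20365763e-03,  2.49103252e+01]), 'force': array([-0.46463434,  0.31383531,  0.69901724]), 'wrist_torque': array([-0.01520518,  0.00816688, -0.01579074]), 'grasp_force': 0.0, 'opening': 1.0012371232725668}
top stand [([468.1, 178.4, 0.6], 0.67)]
top lower_top [([468.5, 177.8, 50.6], 0.76)]
top big_dowel [([470.6, 223.2, 49.6], 0.78)]
top small_dowel [([462.6, 138.1, 52.6], 0.85)]
top lever_pivot [([475.8, 269.2, 59.7], 0.7)]
top lever_knob [([462.5, 324.5, 62.6], 0.58)]
top upper_half [([470.9, -161.0, 2.1], 0.72)]
top big_hole [([479.5, -116.9, 2.2], 0.6)]
top small_hole [([464.6, -202.6, 0.3], 0.88
[... 160 characters left out ...]
], 0.8), ([463.2, 139.5, 50.6], 0.64)]
top mustard_jar [([453.9, -431.2, 2.1], 0.91)]
side stand [([462.8, 179.7, -2.7], 0.93)]
side lower_top [([466.9, 179.2, 44.9], 0.58)]
side big_dowel [([468.7, 227.7, 46.7], 0.61)]
side small_dowel [([461.2, 134.6, 46.5], 0.66)]
side lever_pivot [([477.9, 268.4, 62.0], 0.47)]
side lever_knob [([463.5, 319.0, 63.1], 0.72), ([458.4, -427.6, 1.2], 0.61)]
side upper_half [([468.6, -163.3, 2.4], 0.6)]
side big_hole []
side small_hole [([462.4, -203.9, -1.5], 0.66)]
side upper_grip [([474.0, -162.0, 41.5], 0.98)]
side tuna_tin []
side salt_shaker [([557.1, 452.8, -1.2], 0.84), ([465.3, -202.8, -1.6], 0.66)]
side mustard_jar [([456.9, -424.6, -2.0], 0.68)]
1.4
```

View pics/top0.png

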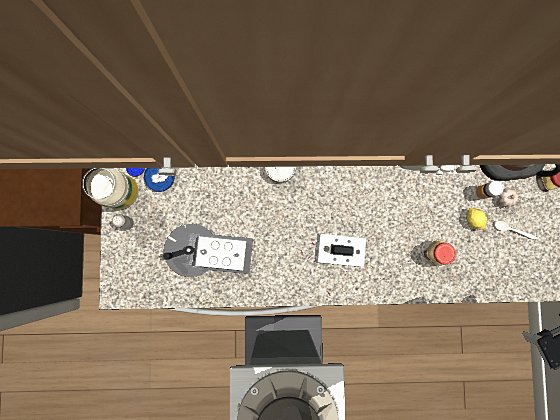

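View pics/side0.png

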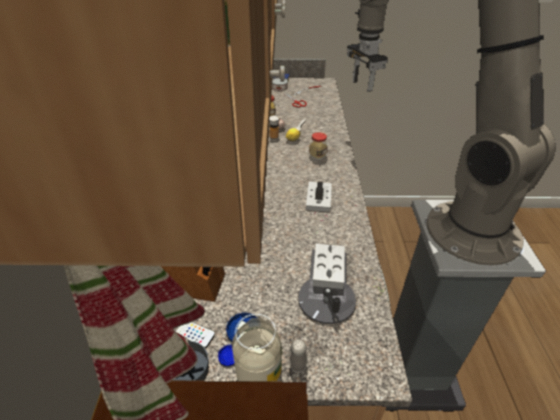

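Top view: the stand is at about (225,253) with the lever knob at (167,256), pointing left near the 90° mark. The upper half is at (342,250) and the jar at (443,253). This matches the networks' positions: stand yaw is about -5.4° and the upper half's about -10°.

{"fn": "drive_tool", "kwargs": {
  "moves": "1 0 0 0 0 -1 0; 1 0 0 0 0 -1 0; 1 0 0 0 0 -1 0; 1 0 0 0 0 -1 0; 1 0 0 0 0 -1 0; 1 0 0 0 0 -1 0; 1 0 0 0 0 -1 0; 1 0 0 0 0 -1 0"
}}

```text
t: 2.2
tool_pos: [420.2, -471.7, 205.4]
orientation: [180.0, -0.0, 73.2]
force: [0.2, -0.1, -0.3]
opening: 1.001
grasp_force: 0.0
```

{"fn": "drive_tool", "kwargs": {
  "moves": "1 0 0 0 0 -1 0; 1 0 0 0 0 -1 0; 1 0 0 0 0 -0.85 0; 1 0 0 0 0 0 0; 1 0 0 0 0 0 0; 1 0 0 0 0 0 0; 1 0 0 0 0 0 0; 0 0 0 0 0 0 0"
}}

```text
t: 3.0
tool_pos: [434.3, -296.4, 205.9]
orientation: [180.0, -0.0, 90.2]
force: [-0.4, -0.5, 0.0]
opening: 0.996
grasp_force: 0.0
```

{"fn": "drive_tool", "kwargs": {
  "moves": "1 0.5 0 0 0 0 0; 1 0.5 0 0 0 0 0; 1 0 0 0 0 0 0; 0 0 0 0 0 0 0"
}}

```text
t: 3.4
tool_pos: [459.4, -221.8, 205.6]
orientation: [180.0, -0.0, 90.2]
force: [0.1, -0.3, -0.2]
opening: 1.0
grasp_force: 0.0
```

```bash
python3 - <<'E'
from h import *
for i in range(2):
    s,st=snap('wrist','w1.png'); find('wrist',['upper_half','big_hole','small_hole','upper_grip'],s,st)
print(np.round(s['hand_eye'],2),st['tool_pos'],st['t'])
E
```

```text
wrist upper_half [([471.3, -159.3, -1.4], 0.79)]
wrist big_hole [([477.3, -111.9, -2.6], 0.92)]
wrist small_hole [([462.8, -206.8, 1.1], 0.58)]
wrist upper_grip [([473.7, -160.5, 37.5], 0.89)]
wrist upper_half [([473.3, -159.7, -1.5], 0.96)]
wrist big_hole [([477.6, -112.1, -2.1], 0.65)]
wrist small_hole [([467.5, -206.6, 3.7], 0.87), ([473.3, -160.5, -2.3], 0.64)]
wrist upper_grip [([472.4, -157.4, 41.0], 0.92)]
[[   0.     -0.97   -0.25   73.45]
 [   1.      0.      0.      1.37]
 [  -0.     -0.25    0.97 -178.49]
 [   0.      0.      0.      1.  ]] [ 458.65172301 -225.44228317  205.47793117] 3.65
```

View pics/w1.png

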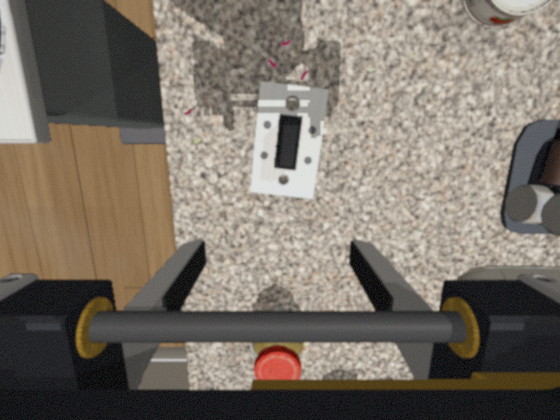

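The upper half is sharp in the wrist view: holes at pixels (293,102) and (284,180), so its yaw is about -7°. On to the stand.

{"fn": "drive_tool", "kwargs": {
  "moves": "1 0 0 0 0 0 0; 1 0 0 0 0 0 0; 1 0 0 0 0 0 0; 1 0 0 0 0 0 0; 1 0 0 0 0 0 0; 1 0 0 0 0 0 0; 1 0 0 0 0 0 0; 1 0 0 0 0 0 0"
}}

```text
t: 4.7
tool_pos: [458.7, -23.5, 205.6]
orientation: [180.0, 0.0, 90.0]
force: [-0.2, -0.5, 0.1]
opening: 0.999
grasp_force: 0.0
```

{"fn": "drive_tool", "kwargs": {
  "moves": "1 0 0 0 0 0 0; 1 0 0 0 0 0 0; 1 0 0 0 0 0 0; 1 0 0 0 0 0 0; 1 0 0 0 0 0 0; 1 0 0 0 0 0 0; 1 0 0 0 0 0 0; 0 0 0 0 0 0 0"
}}

```text
t: 5.5
tool_pos: [458.6, 153.7, 205.7]
orientation: [180.0, -0.1, 90.2]
force: [0.6, -0.8, -1.0]
opening: 1.0
grasp_force: 0.0
```

```bash
python3 - <<'E'
from h import *
for i in range(3):
    s,st=snap('wrist','w2.png'); find('wrist',['lower_top','big_dowel','small_dowel','lever_pivot','lever_knob'],s,st)
print(st['tool_pos'],st['orientation'],st['joints'],st['t'])
E
```

```text
wrist lower_top [([467.3, 178.0, 51.2], 0.85)]
wrist big_dowel [([469.1, 223.2, 48.4], 0.65)]
wrist small_dowel [([466.6, 136.2, 50.1], 0.65)]
wrist lever_pivot [([480.9, 268.1, 59.5], 0.84), ([464.5, 314.3, 59.6], 0.32)]
wrist lever_knob [([462.0, 322.4, 60.4], 0.83)]
wrist lower_top []
wrist big_dowel [([475.5, 223.8, 49.9], 0.65)]
wrist small_dowel [([463.8, 135.4, 50.3], 0.56)]
wrist lever_pivot [([478.3, -111.4, -3.2], 0.7), ([481.3, 267.6, 58.5], 0.65)]
wrist lever_knob [([466.2, 316.2, 60.9], 0.87)]
wrist lower_top []
wrist big_dowel [([472.9, 225.3, 48.0], 0.95)]
wrist small_dowel []
wrist lever_pivot [([481.9, 270.4, 56.2], 0.76)]
wrist lever_knob [([467.1, 315.1, 58.8], 0.83), ([461.9, 136.6, 48.3], 0.17)]
[458.83354766 150.48775838 205.5614508 ] [ 1.79995198e+02 -7.63629548e-04  8.99857594e+01] [  8.77411173   9.29812702 -37.70030726 114.13217784   6.64546414
  58.65405239 -32.04227746] 6.1
```

View pics/w2.png

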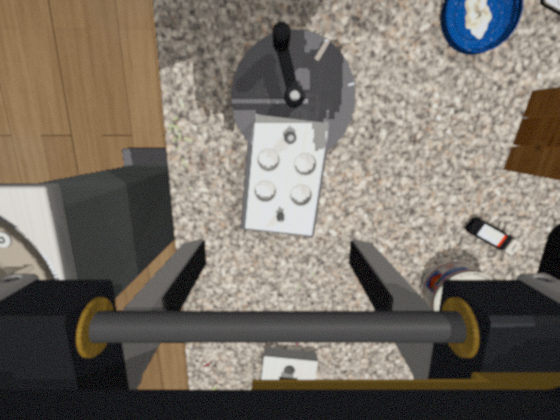

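```bash
cat >> h.py <<'E'
def bp(s,st,u,v,z):
    d=np.array([(u-s['cx'])/s['fx'],(v-s['cy'])/s['fy'],1.]); o=towld(s,[0,0,0],st); w=towld(s,d,st)-o
    return np.round((o+w*(z-o[2])/w[2])[:2],1)
E
python3 - <<'E'
from h import *
s,st=snap('wrist')
im=cv2.cvtColor(s['image'],cv2.COLOR_RGB2BGR)
cv2.imwrite('pics/w2c.png',cv2.resize(im[10:250,220:370],None,fx=2.5,fy=2.5,interpolation=cv2.INTER_CUBIC))
for n,u,v,z in [('big tip',290,134,73),('small tip',280,211,73),('knob',282,33,75),('pivot',294,96,60),('mark1',327,40,12),('mark2',317,59,12),('m90',354,84,12)]: print(n,bp(s,st,u,v,z))
E
```

```text
big tip [473.6 226.6]
small tip [463.7 145.1]
knob [464.9 318.3]
pivot [477.9 264.7]
mark1 [517.1 330.5]
mark2 [506.4 310.8]
m90 [551.  284.1]
```

View pics/w2c.png

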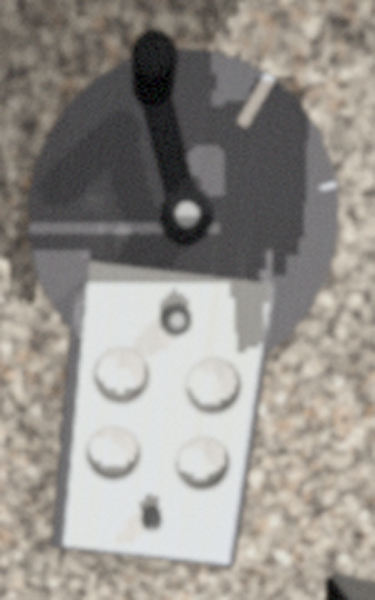

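The crop shows the lever pivot at (187,213), the knob at (155,60) and the wide mark from (242,126) to (269,78). The lever is at about 90°, which agrees with the networks. I'll go over the knob.

{"fn": "drive_tool", "kwargs": {
  "moves": "1 0 0 0 0 0 0; 1 0 0 0 0 0 0; 1 0 0 0 0 0 0; 1 0 0 0 0 0 0; 1 0 0 0 0 0 0; 1 0 0 0 0 0 0; 0.74 0.23 0 0 0 0 0; 0 0 0 0 0 -1 0"
}}

```text
t: 7.25
tool_pos: [464.3, 321.9, 205.5]
orientation: [-180.0, -0.1, 96.2]
force: [-0.8, -0.1, -0.5]
opening: 0.999
grasp_force: 0.0
```

{"fn": "drive_tool", "kwargs": {
  "moves": "0 0 1 0 0 -1 0; 0 0 1 0 0 -0.5 0; 0 0 1 0 0 0 0; 0 0 0 0 0 0 0"
}}

```text
t: 7.65
tool_pos: [463.2, 318.0, 127.8]
orientation: [-179.7, 0.1, 105.0]
force: [-0.5, 0.2, 0.0]
opening: 0.999
grasp_force: 0.0
```

```bash
python3 - <<'E'
from h import *
st=monitor.observe(); print(st['tool_pos'],st['orientation'],st['joints'])
E
```

```text
[463.17560722 317.98012002 127.80676741] [-1.79746143e+02  6.27048127e-02  1.05010297e+02] [ -7.40019954  24.10629229 -41.77633712 108.75476974  19.39001415
  54.644112   -43.16736835]
```

{"fn": "drive_tool", "kwargs": {
  "moves": "0 0 1 0 0 0 0; 0 0 1 0 0 0 0.4; 0 0 1 0 0 0 0.6; 0 0 0.1 0 0 0 0.9; 0 0 0 0 0 0 0.9; 0 0 0 0 0 0 0.9; 0 0 0 0 0 0 0.9; 0 0 0 0 0 0 0.9",
  "squeeze": 8
}}

```text
t: 8.45
tool_pos: [465.0, 319.5, 54.0]
orientation: [179.9, -0.0, 105.0]
force: [1.0, -0.5, 0.5]
opening: 0.441
grasp_force: 0.0
```

{"fn": "drive_tool", "kwargs": {
  "moves": "0 0 0 0 0 0 0.9; 0 0 0 0 0 0 0.9; 0 0 0 0 0 0 0.9; 0 0 0 0 0 0 0.9; 0 0 0 0 0 0 0.9; 0 0 0 0 0 0 0.9"
}}

```text
t: 9.05
tool_pos: [464.5, 319.3, 53.1]
orientation: [180.0, -0.0, 105.0]
force: [-0.7, 0.6, 2.1]
opening: 0.192
grasp_force: 8.0
```

{"fn": "drive_tool", "kwargs": {
  "moves": "-0.011 0.221 0 0 0 0.95 0.9; -0.011 0.221 0 0 0 0.95 0.9; -0.011 0.221 0 0 0 0.95 0.9; -0.011 0.221 0 0 0 0.95 0.9; -0.011 0.221 0 0 0 0.95 0.9; -0.011 0.221 0 0 0 0.95 0.9; -0.011 0.221 0 0 0 0.95 0.9; -0.011 0.221 0 0 0 0.95 0.9"
}}

```text
t: 9.85
tool_pos: [506.8, 312.7, 52.9]
orientation: [-180.0, 0.1, 59.2]
force: [-5.9, -4.9, 5.5]
opening: 0.188
grasp_force: 8.0
```

{"fn": "drive_tool", "kwargs": {
  "moves": "0 0 0 0 0 0 0.9; 0 0 0 0 0 0 0.9; 0 0 0 0 0 0 0.9"
}}

```text
t: 10.15
tool_pos: [507.0, 312.6, 52.9]
orientation: [180.0, 0.1, 59.4]
force: [-3.2, -5.1, 4.7]
opening: 0.189
grasp_force: 8.0
```

```bash
python3 - <<'E'
from h import *
for c in ('top','wrist'):
  for i in range(2):
    s,st=snap(c,'a.png' if c=='wrist' else 'b.png'); find(c,['lever_knob','lever_pivot'],s,st)
E
```

```text
top lever_knob [([508.7, 314.7, 63.6], 0.58)]
top lever_pivot [([476.3, 271.7, 63.5], 0.49)]
top lever_knob [([508.3, 317.2, 63.6], 0.53)]
top lever_pivot [([474.5, 268.1, 63.2], 0.58), ([471.3, -157.3, 41.8], 0.4)]
wrist lever_knob [([505.4, 309.0, 58.3], 0.93)]
wrist lever_pivot []
wrist lever_knob [([509.7, 312.2, 59.3], 0.81)]
wrist lever_pivot []
```

The lever sits at about 58° in world axes, on the wide mark. Releasing it.

{"fn": "drive_tool", "kwargs": {
  "moves": "0 0 0 0 0 0 0.6; 0 0 0 0 0 0 0.6; 0 0 0 0 0 0 0.5; 0 0 0 0 0 0 0.5; 0 0 0 0 0 0 0.5; 0 0 -0.5 0 0 0 0.5; 0 0 -1 0 0 0 0.3; 0 0 -1 0 0 0 0.3"
}}

```text
t: 11.55
tool_pos: [507.0, 313.4, 116.9]
orientation: [-180.0, 0.0, 59.4]
force: [0.2, 0.5, -0.7]
opening: 0.635
grasp_force: 0.0
```

{"fn": "drive_tool", "kwargs": {
  "moves": "0 0 -1 0 0 -1 0.3; 0 0 -1 0 0 -1 0.3; 0 0 -1 0 0 -1 0.3; 0 0 0 0 0 -1 0.3; 0 0 0 0 0 -1 0.3; 0 0 0 0 0 -0.1 0.3; 0 0 0 0 0 0 0.3"
}}

```text
t: 12.25
tool_pos: [507.2, 313.3, 191.0]
orientation: [180.0, -0.0, 89.9]
force: [0.4, 0.2, -0.3]
opening: 0.701
grasp_force: 0.0
```

{"fn": "drive_tool", "kwargs": {
  "moves": "-1 -0.5 0 0 0 0 0.3; -1 -0.5 0 0 0 0 0.3; -1 -0.5 0 0 0 0 0.3; -1 0 0 0 0 0 0.3; -1 0 0 0 0 0 0.3; -1 0 0 0 0 0 0.3; 0 0 0 0 0 0 0.3; 0 0 0 0 0 0 0.3"
}}

```text
t: 13.05
tool_pos: [469.8, 163.3, 190.8]
orientation: [180.0, -0.0, 89.8]
force: [-0.6, 0.4, 0.1]
opening: 0.7
grasp_force: 0.0
```

```bash
python3 - <<'E'
from h import *
for i in range(4):
    s,st=snap('wrist','w3.png'); find('wrist',['lower_top','big_dowel','small_dowel','lever_pivot','lever_knob'],s,st)
im=cv2.imread('pics/w3.png')
cv2.imwrite('pics/w3c.png',cv2.resize(im[10:260,220:370],None,fx=2.4,fy=2.4,interpolation=cv2.INTER_CUBIC))
print(st['tool_pos'],st['orientation'],st['t'])
E
```

```text
wrist lower_top [([467.2, 178.8, 51.9], 0.64), ([508.7, 314.4, 60.2], 0.58)]
wrist big_dowel [([470.8, 224.6, 46.4], 0.77), ([468.6, 179.9, 51.9], 0.72)]
wrist small_dowel [([464.7, 136.3, 51.0], 0.94), ([512.0, 311.9, 57.2], 0.37)]
wrist lever_pivot [([483.3, 270.0, 61.4], 0.74)]
wrist lever_knob [([508.5, 311.5, 61.3], 0.68)]
wrist lower_top [([465.6, 178.8, 48.9], 0.85)]
wrist big_dowel [([474.1, 224.5, 46.5], 0.69), ([464.0, 133.6, 48.2], 0.4)]
wrist small_dowel [([465.0, 134.4, 47.2], 0.79)]
wrist lever_pivot [([483.1, 268.4, 59.8], 0.56)]
wrist lever_knob [([511.0, 314.1, 58.7], 0.78)]
wrist lower_top [([468.6, 177.6, 53.1], 0.94)]
wrist big_dowel [([470.8, 221.0, 49.1], 0.78)]
wrist small_dowel [([464.7, 133.0, 49.2], 0.63)]
wrist lever_pivot [([480.2, 270.2, 55.3], 0.95)]
wrist lever_knob [([509.4, 313.8, 61.1], 0.92)]
wrist lower_top [([469.6, 181.2, 53.0], 0.88)]
wrist big_dowel [([472.4, 222.9, 47.4], 0.72), ([484.0, 269.2, 55.4], 0.31)]
wrist small_dowel [([462.4, 135.1, 49.6], 0.83)]
wrist lever_pivot [([480.4, 267.1, 56.0], 0.87), ([480.7, -112.2, -3.6], 0.3)]
wrist lever_knob [([510.6, 311.8, 60.0], 0.91)]
[469.75113973 163.35276599 190.53743123] [ 1.79998120e+02 -3.72995895e-03  9.00062395e+01] 13.95
```

View pics/w3c.png

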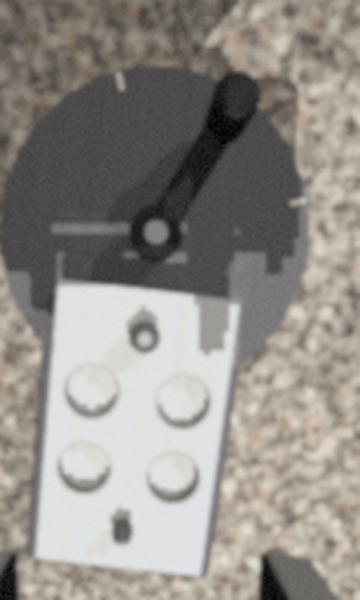

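The lever covers the wide mark. Block corners in the crop are about (57,282), (240,302), (203,576) and (34,557). I'll fit the block pose from these.

```bash
cat >> h.py <<'E'
from scipy.optimize import least_squares
def fit(s,st,px,loc,x0):
    px=np.array(px,float); 
    W=np.array([np.r_[bp(s,st,u,v,l[2])] for (u,v),l in zip(px,loc)]); L=np.array(loc)[:,:2]
    def f(p):
        c,q=np.cos(p[2]),np.sin(p[2]); return (L@np.array([[c,q],[-q,c]])+p[:2]-W).ravel()
    r=least_squares(f,x0); print(np.round(r.x[:2],1),round(np.degrees(r.x[2]),2),'res',np.round(r.fun.reshape(-1,2),1).tolist())
E
python3 - <<'E'
from h import *
s,st=snap('wrist')
C=[(57,282),(240,302),(203,576),(34,557),(145,340),(121,530)]
px=[(220+u/2.4,10+v/2.4) for u,v in C]
L=[(-40,65,50),(40,65,50),(40,-65,50),(-40,-65,50),(0,45,73),(0,-45,73)]
fit(s,st,px[:4],L[:4],[468,179,-.1]); fit(s,st,px,L,[468,179,-.1])
print(bp(s,st,220+237/2.4,10+95/2.4,75),bp(s,st,220+156/2.4,10+231/2.4,60))
E
```

```text
[469.6 177.6] -6.21 res [[0.4, 0.8], [-0.2, 0.4], [-1.2, -0.1], [1.0, -1.1]]
[469.6 178.8] -6.33 res [[0.5, 2.0], [-0.1, 1.5], [-1.4, 0.9], [0.8, 0.1], [-0.1, 1.3], [0.3, -5.8]]
[509. 313.] [479.2 265.9]
```

{"fn": "drive_tool", "kwargs": {
  "moves": "-1 0 0 0 0 0 0; -1 0 0 0 0 0 0; -1 0 0 0 0 0 0; -1 0 0 0 0 0 0; -1 0 0 0 0 0 0; -1 0 0 0 0 0 0; -1 0 0 0 0 0 0; -1 0 0 0 0 0 0"
}}

```text
t: 15.1
tool_pos: [469.7, -37.7, 190.6]
orientation: [180.0, 0.0, 90.0]
force: [-0.2, 0.7, 0.2]
opening: 0.998
grasp_force: 0.0
```

{"fn": "drive_tool", "kwargs": {
  "moves": "-1 0 0 0 0 0 0; -1 0 0 0 0 0 0; -1 0 0 0 0 0 0; -1 0 0 0 0 0 0; -1 0 0 0 0 0 0; -0.7 0 0 0 0 0 0; 0 0 0 0 0 0 0; 0 0 0 0 0 0 0"
}}

```text
t: 15.9
tool_pos: [469.8, -178.8, 190.4]
orientation: [-180.0, -0.0, 90.0]
force: [0.6, 0.7, 0.4]
opening: 1.001
grasp_force: 0.0
```

```bash
python3 - <<'E'
from h import *
for i in range(2):
    s,st=snap('wrist','w4.png'); find('wrist',['upper_half','big_hole','small_hole','upper_grip'],s,st)
im=cv2.imread('pics/w4.png')
cv2.imwrite('pics/w4c.png',cv2.resize(im[60:260,220:370],None,fx=3,fy=3,interpolation=cv2.INTER_CUBIC))
print(st['tool_pos'],st['orientation'],st['t'])
E
```

```text
wrist upper_half [([475.4, -159.9, 0.6], 0.75), ([465.1, -205.8, 2.6], 0.49)]
wrist big_hole [([479.1, -110.9, -2.5], 0.92), ([471.2, -159.2, 2.0], 0.26)]
wrist small_hole [([466.0, -206.5, 3.0], 0.88)]
wrist upper_grip [([474.0, -159.4, 36.5], 0.56), ([479.6, -114.9, 0.4], 0.19)]
wrist upper_half [([471.8, -162.7, 0.7], 0.96)]
wrist big_hole [([478.7, -111.9, -3.1], 0.74)]
wrist small_hole [([465.1, -204.9, 4.1], 0.56)]
wrist upper_grip [([472.1, -158.7, 37.7], 0.97)]
[ 469.90136032 -178.39817348  190.57505163] [ 1.79994436e+02 -4.56577141e-03  9.00731049e+01] 16.15
```

View pics/w4c.png

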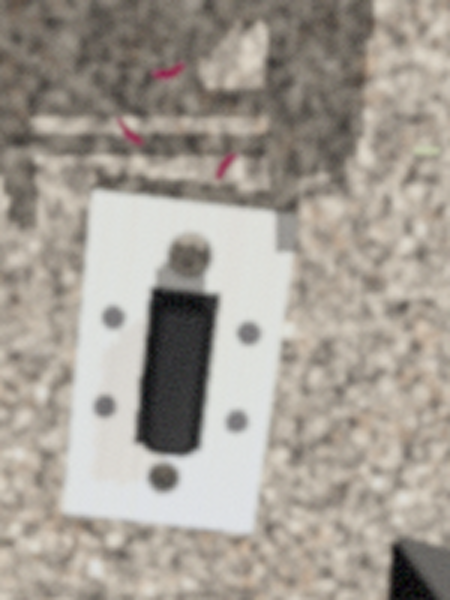

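Plate corners in the crop: (93,190), (295,212), (252,534) and (64,514). Holes at (190,255) and (163,477).

```bash
python3 - <<'E'
from h import *
s,st=snap('wrist')
C=[(93,190),(295,212),(252,534),(64,514),(190,255),(163,477)]
px=[(220+u/3,60+v/3) for u,v in C]
L=[(-40,65,20),(40,65,20),(40,-65,20),(-40,-65,20),(0,45,20),(0,-45,20)]
fit(s,st,px[:4],L[:4],[472,-160,-.1]); fit(s,st,px,L,[472,-160,-.1])
E
```

```text
[ 473.2 -160. ] -6.16 res [[-1.3, -0.0], [1.2, -0.7], [0.4, 0.5], [-0.3, 0.2]]
[ 473.3 -160. ] -6.24 res [[-1.1, 0.1], [1.3, -0.7], [0.4, 0.5], [-0.3, 0.4], [-0.5, -0.1], [0.2, -0.2]]
```

{"fn": "drive_tool", "kwargs": {
  "moves": "0.73 0.1 0 0 0 0 0; 0 0 1 0 0 1 0; 0 0 1 0 0 0.03 0; 0 0 1 0 0 0 0; 0 0 1 0 0 0 0; 0 0 0 0 0 0 0; 0 0 0 0 0 0 0",
  "squeeze": 30
}}

```text
t: 17.15
tool_pos: [472.3, -160.8, 90.9]
orientation: [-180.0, -0.0, 83.8]
force: [-0.7, -0.5, 0.1]
opening: 0.998
grasp_force: 0.0
```

{"fn": "drive_tool", "kwargs": {
  "moves": "0 0 1 0 0 0 0; 0 0 1 0 0 0 0.5; 0 0 0.65 0 0 0 0.9; 0 0 0 0 0 0 0.9; 0 0 0 0 0 0 0.9; 0 0 0 0 0 0 0.9; 0 0 0 0 0 0 0.9; 0 0 0 0 0 0 0.9"
}}

```text
t: 17.95
tool_pos: [472.7, -161.1, 25.0]
orientation: [179.9, 0.0, 83.8]
force: [-0.2, 0.6, -1.3]
opening: 0.442
grasp_force: 0.0
```

{"fn": "drive_tool", "kwargs": {
  "moves": "0 0 0 0 0 0 0.9; 0 0 0 0 0 0 0.9; 0 0 0 0 0 0 0.9; 0 0 0 0 0 0 0.9; 0 0 0 0 0 0 0.9; 0 0 0 0 0 0 0.9; 0 0 0 0 0 0 0.9; 0 0 0 0 0 0 0.9",
  "squeeze": 50
}}

```text
t: 18.75
tool_pos: [472.1, -160.9, 24.3]
orientation: [-180.0, 0.0, 83.8]
force: [-2.3, -0.2, 4.4]
opening: 0.207
grasp_force: 50.0
```

{"fn": "drive_tool", "kwargs": {
  "moves": "0 0 -0.5 0 0 0 0.9; 0 0 -1 0 0 0 0.9; 0 0 -1 0 0 0 0.9; 0 0 -1 0 0 0 0.9; 0 0 -0.5 0 0 0 0.9; 0 0 0 0 0 0 0.9"
}}

```text
t: 19.35
tool_pos: [473.2, -161.2, 125.9]
orientation: [179.8, 0.0, 83.8]
force: [-0.5, 0.3, -3.3]
opening: 0.208
grasp_force: 50.0
```

{"fn": "drive_tool", "kwargs": {
  "moves": "0.4 -0.05 0 0 0 0 0.9; 1 -0.12 0 0 0 0 0.9; 1 -0.12 0 0 0 0 0.9; 1 -0.12 0 0 0 0 0.9; 1 -0.12 0 0 0 0 0.9; 1 -0.12 0 0 0 0 0.9; 1 -0.12 0 0 0 0 0.9; 1 -0.12 0 0 0 0 0.9"
}}

```text
t: 20.15
tool_pos: [468.8, 27.2, 122.9]
orientation: [-179.9, -0.0, 83.9]
force: [0.6, -0.2, -2.7]
opening: 0.208
grasp_force: 50.0
```

{"fn": "drive_tool", "kwargs": {
  "moves": "1 -0.12 0 0 0 0 0.9; 1 -0.12 0 0 0 0 0.9; 1 -0.12 0 0 0 0 0.9; 1 -0.12 0 0 0 0 0.9; 1 -0.12 0 0 0 0 0.9; 1 -0.12 0 0 0 0 0.9; 0 0 0 0 0 0 0.9; 0 0 0 0 0 0 0.9"
}}

```text
t: 20.95
tool_pos: [467.1, 177.1, 123.0]
orientation: [-179.9, 0.0, 83.9]
force: [-0.3, -0.5, -3.1]
opening: 0.209
grasp_force: 50.0
```

```bash
python3 - <<'E'
from h import *
s,st=snap('wrist','w5.png'); find('wrist',['upper_half','big_hole','small_hole','upper_grip','lever_knob'],s,st)
s,st=snap('side','s5.png'); find('side',['big_hole','small_hole','upper_grip','upper_half'],s,st)
a=cv2.imread('pics/w5.png'); b=cv2.resize(cv2.imread('pics/s5.png')[200:340,260:400],(400,400),interpolation=cv2.INTER_CUBIC)
cv2.imwrite('pics/c5.png',np.hstack([cv2.resize(a,(400,300))[:,:].repeat(1,0) if 0 else np.vstack([cv2.resize(a,(400,300)),np.zeros((100,400,3),np.uint8)]),b]))
print(st['tool_pos'],st['orientation'],st['t'],st['force'],st['opening'])
E
```

```text
wrist upper_half [([468.8, 177.4, 98.9], 0.55)]
wrist big_hole [([475.7, 225.3, 98.6], 0.77)]
wrist small_hole []
wrist upper_grip [([468.3, 177.8, 136.6], 0.69)]
wrist lever_knob [([510.0, 314.0, 58.0], 0.56)]
side big_hole [([474.1, 223.3, 96.9], 0.87)]
side small_hole [([460.2, 136.8, 97.1], 0.63)]
side upper_grip [([470.9, 174.1, 144.2], 0.71), ([463.1, 133.8, 99.6], 0.21)]
side upper_half [([469.5, 175.5, 100.7], 0.65)]
[468.28953828 175.84983872 124.11425008] [-1.79990965e+02  1.09434748e-02  8.37693961e+01] 21.25 [-0.92324597  0.44754659 -3.57609243] 0.2094890046019685
```

View pics/c5.png

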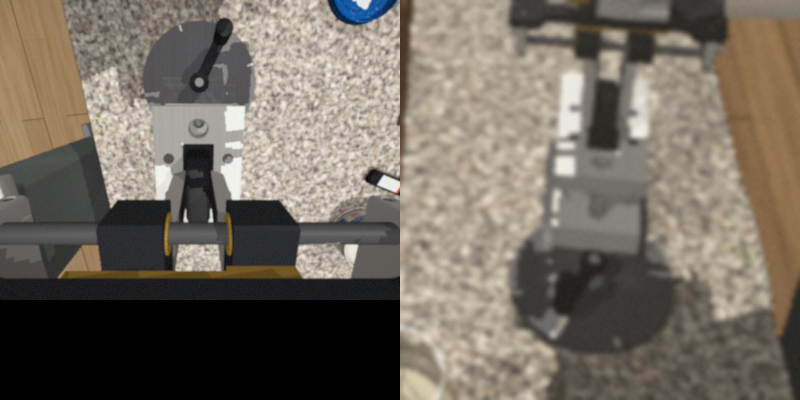

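The big dowel's nose shows inside the big hole, at about (198,128) in the left picture. Lowering in steps while watching the forces.

{"fn": "drive_tool", "kwargs": {
  "moves": "0 0 0.5 0 0 0 0.9; 0 0 0.5 0 0 0 0.9; 0 0 0.2 0 0 0 0.9; 0 0 0.2 0 0 0 0.9; 0 0 0 0 0 0 0.9; 0 0 0 0 0 0 0.9",
  "squeeze": 50
}}

```text
t: 22.1
tool_pos: [468.3, 176.6, 89.2]
orientation: [-180.0, -0.0, 83.8]
force: [0.5, -0.2, -3.1]
opening: 0.209
grasp_force: 50.0
```

{"fn": "drive_tool", "kwargs": {
  "moves": "0 0 0.1 0 0 0 0.9; 0 0 0.1 0 0 0 0.9; 0 0 0 0 0 0 0.9; 0 0 0 0 0 0 0.9"
}}

```text
t: 22.5
tool_pos: [468.3, 176.5, 84.3]
orientation: [180.0, -0.0, 83.8]
force: [0.1, -0.2, -2.7]
opening: 0.212
grasp_force: 50.0
```

{"fn": "drive_tool", "kwargs": {
  "moves": "0 0 0.1 0 0 0 0.9; 0 0 0.1 0 0 0 0.9; 0 0 0 0 0 0 0.9; 0 0 0 0 0 0 0.9"
}}

```text
t: 22.9
tool_pos: [468.2, 176.5, 79.2]
orientation: [-180.0, 0.0, 83.8]
force: [-0.3, -0.8, -3.0]
opening: 0.212
grasp_force: 50.0
```

{"fn": "drive_tool", "kwargs": {
  "moves": "0 0 0.1 0 0 0 0.9; 0 0 0.1 0 0 0 0.9; 0 0 0 0 0 0 0.9; 0 0 0 0 0 0 0.9"
}}

```text
t: 23.3
tool_pos: [468.4, 176.5, 74.3]
orientation: [180.0, -0.0, 83.8]
force: [1.0, -0.6, -1.3]
opening: 0.212
grasp_force: 50.0
```

Home on the dowels with no side force. Now pressing down.

{"fn": "drive_tool", "kwargs": {
  "moves": "0 0 0.1 0 0 0 0.9; 0 0 0.1 0 0 0 0.9; 0 0 0.1 0 0 0 0.9; 0 0 0 0 0 0 0.9; 0 0 0 0 0 0 0.9",
  "squeeze": 60
}}

```text
t: 23.8
tool_pos: [468.4, 176.5, 67.2]
orientation: [180.0, 0.0, 83.8]
force: [-3.9, -1.5, 13.3]
opening: 0.213
grasp_force: 60.0
```

{"fn": "drive_tool", "kwargs": {
  "moves": "0 0 0.1 0 0 0 0.9; 0 0 0 0 0 0 0.9; 0 0 0 0 0 0 0.9"
}}

```text
t: 24.1
tool_pos: [468.5, 176.7, 66.0]
orientation: [179.9, 0.0, 83.8]
force: [-13.8, -6.6, 45.0]
opening: 0.211
grasp_force: 60.0
```

{"fn": "drive_tool", "kwargs": {
  "moves": "0 0 -0.04 0 0 0 0.9; 0 0 0 0 0 0 0.9; 0 0 0 0 0 0 0.9; 0 0 0 0 0 0 0.9; 0 0 0 0 0 0 0.9"
}}

```text
t: 24.6
tool_pos: [468.5, 176.6, 66.1]
orientation: [180.0, 0.0, 83.8]
force: [-6.8, -4.6, 24.1]
opening: 0.211
grasp_force: 60.0
```

```bash
python3 - <<'E'
from h import *
for c in ('wrist','top'):
    s,st=snap(c); find(c,['lever_knob','lever_pivot','upper_half','tuna_tin','salt_shaker','mustard_jar'],s,st)
print(st['force'],st['tool_pos'],st['orientation'])
E
```

```text
wrist lever_knob [([508.3, 313.5, 60.0], 0.87)]
wrist lever_pivot [([480.3, 266.7, 60.1], 0.92)]
wrist upper_half [([468.4, 176.7, 42.2], 0.91)]
wrist tuna_tin []
wrist salt_shaker []
wrist mustard_jar []
top lever_knob [([505.7, 314.5, 61.0], 0.54), ([471.9, 179.2, 89.1], 0.54)]
top lever_pivot []
top upper_half [([469.4, 177.8, 44.4], 0.8)]
top tuna_tin [([708.3, 14.1, -0.4], 0.6)]
top salt_shaker [([554.0, 445.5, -1.0], 0.67), ([506.0, 313.2, 64.2], 0.38)]
top mustard_jar [([455.6, -430.1, 4.1], 0.58)]
[-7.0589317  -3.72280354 24.12188753] [468.46794776 176.63031612  66.13112824] [1.79956392e+02 8.18623607e-03 8.38263803e+01]
```

```bash
python3 -c "
from cell import manip; print(manip.hand_in())"
```

```text
the job is handed in; nothing more can be done
None
```

I handed the job in with the lever on the wide 45° mark and let go, the upper half home on both dowels, and the arm still holding the mould on its stop with about 24 N; the tin, jar and shaker had not moved. No verdict came back.

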